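# Bring the tyre valve to the top on the market's wheel stand

### The job

The pushchair wheel on the blue wheel stand is to have its tyre pumped up, so bring its valve to twelve o'clock: with the fingertips gently push the wheel round by its yellow spokes, one after another as needed, until the valve stem with the red cap is at the very top of the wheel, straight above the axle, and leave it there at rest. Push only - do not pinch or grip the wheel - and do not press on the valve stem or the black tyre; the stand and everything else on the stall stay standing where they are.

Things in the scene. Friction and masses are not known exactly. Their poses are not given: they have to be found in the camera images.
- stand: Blue one-sided wheel stand, loose on the table, 4.5 kg. Origin on the table straight below the wheel's middle; x runs level along the axle, away from the wheel's open side (which faces the robot within about 0.35 rad of its -x), y level in the wheel's plane, z up. Base plate 200 x 200 x 12; two steel rim feelers at y 0, x +-40, reach 90 up. Above them the open side is free for fingers.
- post_top (a point): Centre of the top of the stand's only post, a blue bar 30 x 36 and 202 high behind the wheel, at 80 along the stand's x (its near face at 65).
- wheel: Pushchair's 12-inch yellow plastic wheel. Origin at the hub's centre, 172 above the table; x along the axle (the stand's x), z towards the valve. It turns either way without end about x on a stiff bearing (0.3 N m of friction: 5 to 6 N on a spoke 55 from the axle), stops where it is left and does not coast. Rim: inner radius 94, 28 wide. Windows between hub and rim are 70 deep radially. A squeeze over 28 N or knock over 60 N is too much.
- hub_cap (a point): Middle of the black hub cap, the outermost point of the hub on the wheel's open side, 28 from the middle plane. The hub is a plain cylinder of radius 24 reaching 25 from the middle plane, the cap on it has radius 15; no axle end sticks out on this side.
- spoke (a point): Middle of one of the five straight radial spokes, 55 from the axle in the middle plane, 36 degrees from the valve. The spokes stand at 36, 108, 180, 252 and 324 degrees from the valve (the valve is midway between two). Each runs from hub to rim: 15 wide and 42 thick along the axle (+-21) out to 62 from the axle, then 12 wide and 28 thick.
- tyre: Black tyre on the wheel, turning with it: outer radius 150, 40 wide, inner radius 110 (its top is 322 above the table). Origin and axes as the wheel. Not to be pressed on: more than 4 N from the robot counts as pressing.
- valve: Tyre valve: brass stem with red cap, 14 across, 29 long, from the rim's inner face straight towards the hub, in the wheel's middle plane; cap's inner end 65 from the axle. Origin where it leaves the rim, 94 from the axle; z points radially outward (straight up = valve at the top). Starts 92 to 180 degrees from the top, either side. Not to be pressed on: more than 2 N counts.
- spanner: Steel spanner about 160 long lying on the table in front of the stand; origin under its middle.
- tyre_lever: Orange plastic tyre lever, 125 x 20 x 7, lying on the table in front of the stand; origin under its middle.
- bell: Chromed bicycle bell, dome 55 across and 38 high, on the table beside the stand's foot, on its -y side; origin under its middle.
- pump: Small aluminium hand pump with a black T handle, about 220 long and 28 high, lying on the table at the robot's right; origin under its barrel.
- mug: Blue mug, 78 across and 82 high, standing at the side of the table; origin under its middle.
- bottle: Green glass bottle, 68 across and 170 high, standing at the side of the table; origin under its middle.
- candlestick: Brass candlestick, 84 across and 145 high, standing at the side of the table; origin under its middle.
Mind the look-alikes: they are no part of the job. Of the things that look like the mug, the smaller one is meant.

How it is judged (in metres and radians):
On the way:
1. fingertips push the wheel by its spokes (contact force between the fingers and wheel above 1 N and contact force between the fingers and tyre below 0.5 N and angular speed of wheel above 0.02 rad/s and angle between valve's own z axis and vertical above 0.3 rad), for 0.1 s.
At the end, for the whole second after the job is handed in: The valve stands within 6 degrees of straight above the axle and the wheel is at rest; the stand is upright on the table within 30 mm of where it was, and the other things stand or lie within 30 mm of where they were (angle between valve's own z axis and vertical below 0.105 rad and angular speed of wheel below 0.05 rad/s and angle between stand's own z axis and vertical below 0.05 rad and distance of each of stand, spanner, tyre_lever, bell, pump, mug, bottle, candlestick from where it was at the start of the episode below 0.03 m and height (world z) of stand below 0.006 m and angle between each of mug, bottle, candlestick's own z axis and vertical below 0.2 rad); the robot touches nothing.
It fails at once if the wheel is gripped (the fingers squeeze it with more than 28 N while it stands still) or hit hard (more than 60 N) (contact force between the fingers and wheel above 60 N or (contact force between the fingers and wheel above 28 N and angular speed of wheel below 0.05 rad/s)).
It fails at once if the tyre is pressed on (more than 4 N) (contact force between any of the fingers, the arm and tyre above 4 N).
It fails at once if the valve stem is pressed on (more than 2 N) (contact force between any of the fingers, the arm and valve above 2 N).
It fails at once if the stand is lifted, tipped or shoved by more than 30 mm (height (world z) of stand above 0.008 m or angle between stand's own z axis and vertical above 0.06 rad or distance of stand from where it was at the start of the episode above 0.03 m).
It fails at once if another thing on the stall is lifted or moved by more than 30 mm, or knocked over (distance of any of spanner, tyre_lever, bell, pump, mug, bottle, candlestick from where it was at the start of the episode above 0.03 m or angle between any of mug, bottle, candlestick's own z axis and vertical above 0.3 rad).
It also fails if it takes over 64 s, if anything falls off the work surface, if the arm or the gripper's body presses on something with over 40 N, if the wrist force passes 120 N, or if a joint passes its speed limit or range.

### The arm

A 6-joint arm with a two-finger parallel gripper is mounted at the origin on the work surface. World frame = base frame: x ahead of the robot, y to its left, z up, the work surface at z = 0. Lengths are in mm, angles in rad, forces in N, time in s.
With the tool pointing down it reaches from about 350 to 875 mm from the base axis. Payload 4.2 kg.
Tool frame: the origin (TCP) lies between the finger pads; the fingertips stand 25 mm ahead of it and the grasp point (between the pads) lies 6 mm ahead of it; z points along the fingers, y is the line along which they close (so a half turn about z gives the same grasp; the last joint's range is limited). The gripper opens to 85 mm and grips with 20 to 120 N. Pads are 22 mm wide; open, the fingers measure 114 mm over their backs; the gripper's body (76 mm by 85 mm) begins 54 mm behind the grasp point. The pads swing forward as they close: fully open they stand 13 mm farther back than shut.
Start: joints at [1.402, 0.385, 0.008, 0, -1.194, -0.259], TCP at [259.26, 568.668, 256.312] pointing down, gripper open.
Joint ranges: [-3.14, 3.14], [-1.21, 2.06], [-1.07, 1.41], [-3.16, 2.05], [-2.99, -0.16], [-3.1, 3.1]. Speed limits (rad/s): [2.79, 2.79, 3.14, 3.14, 3.14, 3.14].

### API

Orientations are given as a unit quaternion [x, y, z, w].
In Python, from bench import read_state, get_image, job_done gives the robot as it stands.
- The arm moves only by the tool play_rows, never from a script. Its argument "series" is a list of rows, each a list of 6 numbers: the shift along the world's x, y, z in mm, then the turn, a rotation vector about the world's x, y, z in units of 6 degrees (1.0 is 6 degrees). A call has 1 to 20 rows; each row shifts and turns the commanded pose from where the row before left it; what a row does not reach is not made up. A row lasts 1/12 s, in which the tool goes at most 41.7 mm and 7.16 degrees, less where a joint would pass 70% of its speed; a pose out of reach is approached as far as the arm can. A call is refused whole if a number of a shift passes 41.7 or a number of a turn 1, either way. A call with a gripper value outside its range is refused whole. "gripper" is the opening, from 0 (shut) to 1 (fully open), set as the call begins (left out, the last holds). The fingers move at their own pace and stop on an object; the grip force is fixed at half the most. Time passes only in rows, so rows that do not move let the fingers close. It gives the time, the measured TCP pose, the force, the opening and the grip force at its end, in the units of the state.
- read_state(): the state, without advancing time (a new reading comes with each control period).
- get_image(name): name is "scene" or "top" or "wrist"; returns a dict with "image" (480x640x3 uint8, red, green, blue), "fx", "fy", "cx", "cy" (pixels), "eye" and "rotation" of the camera in the world. Camera axes: x right, y down, z forward; pixel columns grow to the right and rows downward; lengths in mm; the calibration is good to about 2 mm. A picture is of the moment at which its call begins. There is no depth.
- job_done(): hands the job in; it is judged then, once.
The state is a dict: "clock": time; "joints": joint angles; "joint_vel": joint speeds; "joint_efforts": joint torques, N m; "position": TCP position; "ee_rot": TCP orientation; "contact_force": force on the tool from outside, world axes, zero at the start; "wrist_torque": the same for the moment, N m; "gripper_width": finger opening in mm; "grasp_force": force on a finger pad.
Only numpy, scipy, OpenCV 4.12 (cv2) and the standard library are available. Lean on these libraries where they do the work, as an engineer would, in place of code of your own. Each camera call takes 0.05 s, during which the arm holds its last target. There are 200 camera calls.

## Working session

There is one attempt and no reset: what is moved stays moved. The work goes in short steps, Python scripts to look and compute and a tool call to move; the robot and the scene stay as the last step left them, time stands still between calls to the robot, and variables do not carry over. Pictures are saved under pics/ and viewed, at most 10 in all, crops included, and the job is handed in when it is done.

Besides the shell and the picture viewer there is one more tool, called after ">>>" in YAML: its name, and indented under it one key for each argument. play_rows: Moves the arm, as the interface text tells. Its arguments: {"type":"object","properties":{"series":{"type":"array","items":{"type":"array","items":{"type":"number"}}},"gripper":{"type":"number"}},"required":["series"]}

```bash
mkdir -p pics
python3 - <<'E'
from bench import *
import cv2,pickle
for n in ("scene","top"):
    d=get_image(n); pickle.dump(d,open(n+".pkl","wb")); cv2.imwrite(f"pics/{n}0.png",d["image"][:,:,::-1])
    print(n,d["fx"],d["cx"],d["cy"],d["eye"],d["rotation"])
print(read_state())
E
```

```text
scene 550.2891482892368 314.01167815334196 231.0916195251532 [1269.64322223  421.08525404 1282.31432293] [ 0.47109749  0.82203177 -0.27715845 -0.15973139]
top 500.11311789535284 311.14870418859215 239.446507772129 [ 317.95084103    2.18599716 1377.52734768] [-0.69429796  0.71415997 -0.05407104  0.07072629]
{'clock': 0.1, 'joints': array([ 1.40155679e+00,  3.85486386e-01,  6.75356938e-03, -4.25679303e-04,
       -1.19400482e+00, -2.58632095e-01]), 'joint_vel': array([-6.08195558e-04, -1.92498523e-03,  2.86101698e-03,  1.36299717e-03,
        3.51644122e-05,  5.26146471e-04]), 'joint_efforts': array([-9.43366067e-04, -3.93318558e+01,  1.88930315e+01,  4.19801116e+00,
       -2.55954052e-03,  9.99783680e-06]), 'position': array([259.10389505, 568.23887975, 255.32475726]), 'ee_rot': array([ 9.77185732e-01, -2.12384237e-01, -1.54265006e-04,  9.78525613e-04]), 'contact_force': array([-0.10133875, -0.0374233 , -0.41853845]), 'wrist_torque': array([ 0.05310898,  0.02982622, -0.03163403]), 'grasp_force': 0.0, 'gripper_width': 85.64572579536825}
```

View pics/scene0.png

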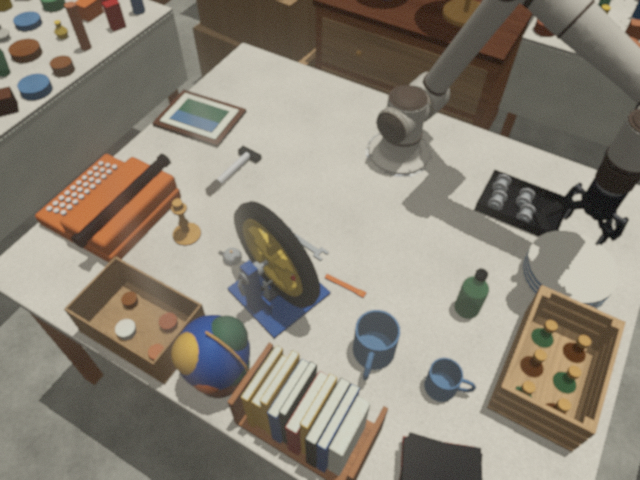

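View pics/top0.png

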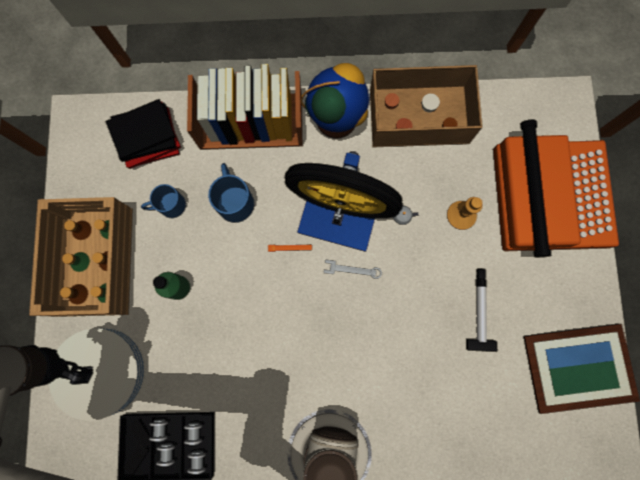

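The scene view sees the wheel from behind at about (275,255). The top view shows it from above at (343,190), with the plate at (337,222), the post at (352,160), the bell at (403,214), the spanner at (352,269) and the lever at (290,247). Next I'll measure the plate and tyre and enlarge the wheel.

```bash
cat > h.py <<'E'
import numpy as np,cv2,pickle
from scipy.spatial.transform import Rotation as R
def load(n): return pickle.load(open(n+".pkl","rb"))
def rays(d,uv):
    uv=np.atleast_2d(uv).astype(float)
    c=np.c_[(uv[:,0]-d["cx"])/d["fx"],(uv[:,1]-d["cy"])/d["fy"],np.ones(len(uv))]
    return R.from_quat(d["rotation"]).apply(c) if np.size(d["rotation"])==4 else c@np.array(d["rotation"]).T
def plane(d,uv,p,n):
    r=rays(d,uv);e=np.array(d["eye"]);n=np.array(n,float)
    return e+r*(((np.array(p)-e)@n)/(r@n))[:,None]
def onz(d,uv,z): return plane(d,uv,[0,0,z],[0,0,1])
def proj(d,P):
    P=np.atleast_2d(P)-np.array(d["eye"])
    M=R.from_quat(d["rotation"])
    c=M.inv().apply(P); return np.c_[d["fx"]*c[:,0]/c[:,2]+d["cx"],d["fy"]*c[:,1]/c[:,2]+d["cy"]]
E
python3 - <<'E'
from h import *
t=load("top");s=load("scene")
for d,(x0,x1,y0,y1),nm in((t,(280,430,140,290),"t"),(s,(200,380,190,340),"s")):
    im=d["image"];hsv=cv2.cvtColor(im,cv2.COLOR_RGB2HSV)
    m=cv2.inRange(hsv,(105,120,40),(125,255,255));w=np.zeros_like(m);w[y0:y1,x0:x1]=m[y0:y1,x0:x1]
    if nm=="t": w[:196]=0
    c=max(cv2.findContours(w,0,2)[0],key=cv2.contourArea)
    h=cv2.approxPolyDP(cv2.convexHull(c),4,True)[:,0]
    print(nm,cv2.contourArea(c)); print(np.c_[h,onz(d,h,12)].round(0))
a=cv2.resize(t["image"][150:260,275:425],None,fx=5,fy=5,interpolation=2)
b=cv2.resize(s["image"][190:340,200:350],(600,600),interpolation=2)
cv2.imwrite("pics/tw.png",a[:,:,::-1]);cv2.imwrite("pics/sw.png",b[:,:,::-1])
E
```

```text
t 1975.5
[[ 307.  201.  672.   40.   12.]
 [ 373.  219.  615. -142.   12.]
 [ 365.  250.  528. -116.   12.]
 [ 299.  232.  584.   65.   12.]]
s 180.5
[[ 214.  317.  806. -149.   12.]
 [ 211.  339.  860. -118.   12.]
 [ 200.  339.  874. -142.   12.]
 [ 200.  318.  827. -178.   12.]]
```

View pics/tw.png

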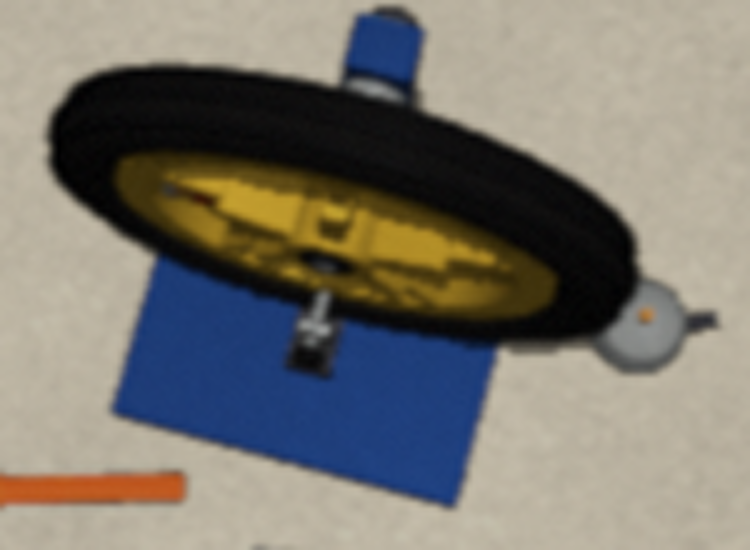

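View pics/sw.png

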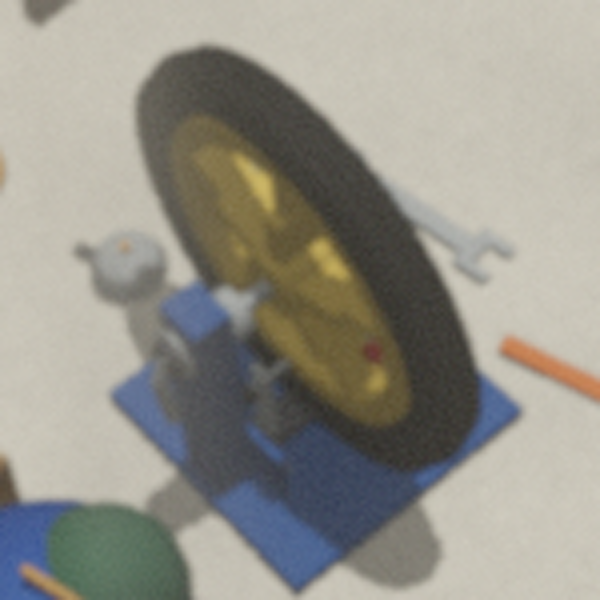

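Run:
```python
from h import *
t=load("top");s=load("scene")
sc=np.array([[520,410],[298,592],[112,397]])/4+[200,190]
print("scene plate corners",onz(s,sc,12).round(0)[:,:2].tolist())
tc=np.array([[453,507],[113,412]])/5+[275,150]-.4
print("top",onz(t,tc,12).round(0)[:,:2].tolist())
X=np.array([np.cos(-.3),np.sin(-.3),0]);Y=np.array([-X[1],X[0],0])
print("cap from top on z172",onz(t,np.array([[325,262]])/5+[275,150]-.4,172).round(0))
def tri(a,b):
    r=[rays(t,a)[0],rays(s,b)[0]];e=[np.array(t["eye"]),np.array(s["eye"])]
    k=np.linalg.lstsq(np.c_[r[0],-r[1]],e[1]-e[0],rcond=None)[0]
    p=e[0]+k[0]*r[0];q=e[1]+k[1]*r[1];return (p+q)/2,np.linalg.norm(p-q)
print("cap tri", tri(np.array([203,200])/5+[275,150]-.4, np.array([373,351])/4+[200,190]-.4))
print("posttop", onz(t,np.array([387,45])/5+[275,150]-.4,202).round(0), onz(s,np.array([195,307])/4+[200,190]-.4,202).round(0))
O=np.array([651,-55,172.])
for d,p in((t,np.array([[203,200],[170,187]])/5+[275,150]-.4),(s,np.array([[373,351]])/4+[200,190]-.4)):
    for q in plane(d,p,O,X):
        y,z=(q-O)@Y,q[2]-172; print("valve y,z,r,phi",y.round(),z.round(),np.hypot(y,z).round(),np.degrees(np.arctan2(y,z)).round(1))
```

```text
scene plate corners [[590.0, 75.0], [777.0, 19.0], [719.0, -166.0]]
top [[525.0, -117.0], [585.0, 70.0]]
cap from top on z172 [[626. -45. 172.]]
cap tri (array([668.27025039,  13.19299931, 144.00215402]), np.float64(3.5619817130190023))
posttop [[727. -78. 202.]] [[726. -74. 202.]]
valve y,z,r,phi 73.0 -46.0 87.0 122.3
valve y,z,r,phi 91.0 -38.0 98.0 112.8
valve y,z,r,phi 72.0 -22.0 75.0 106.7
```

The plate, post top, hub cap and valve measurements agree across both views. The hub is at about (651,-54,172) with yaw -0.30. The valve is at about +112° (left, slightly low). The spoke now near the top (about 4°) can be pushed over to the right in one arc, from a window without the valve. First I'll move to a clear spot high in front.

>>> play_rows:
  series:
    - [0,0,40,0,0,0]
    - [0,0,40,0,0,0]
    - [0,0,40,0,0,0]
    - [6,-28,4,0,0,0]
    - [6,-28,4,0,0,0]
    - [6,-28,4,0,0,0]
    - [6,-28,4,0,0,0]
    - [6,-28,4,0,0,0]
    - [6,-28,4,0,0,0]
    - [6,-28,4,0,0,0]
    - [6,-28,4,0,0,0]
    - [6,-28,4,0,0,0]
    - [6,-28,4,0,0,0]
    - [6,-28,4,0,0,0]
    - [6,-28,4,0,0,0]
    - [6,-28,4,0,0,0]
    - [6,-28,4,0,0,0]
    - [6,-28,4,0,0,0]
    - [0,0,0,-1,0,0]
    - [0,0,0,-1,0,0]
  gripper: 0

```text
clock: 1.77
position: [349.7, 145.4, 437.9]
ee_rot: [0.971, -0.215, 0.024, 0.102]
contact_force: [0.5, 0.1, 0.0]
gripper_width: 0.3
grasp_force: 0.0
```

Run:
```python
from bench import *
from h import *
s=read_state();print(s["clock"],s["joints"].round(3),s["position"].round(1),R.from_quat(s["ee_rot"]).as_matrix().round(2),s["gripper_width"])
```

```text
1.7667 [ 0.929 -0.09  -0.182  0.127 -1.647  0.206] [349.7 145.4 437.9] [[ 0.91 -0.42  0.  ]
 [-0.41 -0.89 -0.21]
 [ 0.09  0.19 -0.98]] 0.28415859724097947
```

>>> play_rows:
  series:
    - [0,-15,0,-1,0,0]
    - [0,-15,0,-1,0,0]
    - [0,-15,0,-1,0,0]
    - [0,-15,0,-1,0,0]

```text
clock: 2.1
position: [349.3, 88.2, 436.4]
ee_rot: [0.929, -0.202, 0.066, 0.304]
contact_force: [0.0, -0.2, -0.3]
gripper_width: -0.1
grasp_force: 0.0
```

```bash
cat > rec.py <<'E'
from bench import *
import pickle,os
s=read_state();L=pickle.load(open("j.pkl","rb")) if os.path.exists("j.pkl") else []
L.append((s["joints"],s["position"],s["ee_rot"]));pickle.dump(L,open("j.pkl","wb"));print(s["clock"],s["joints"].round(3))
E
python3 rec.py
```

```text
2.1 [ 0.978 -0.031 -0.322  0.348 -1.812  0.156]
```

>>> play_rows:
  series:
    - [0,-15,-10,-1,0,0]
    - [0,-15,-10,-1,0,0]
    - [0,-15,-10,-1,0,0]
    - [0,-15,-10,-1,0,0]
    - [0,-15,-10,-1,0,0]

```text
clock: 2.52
position: [349.2, 13.2, 385.9]
ee_rot: [0.818, -0.177, 0.116, 0.534]
contact_force: [0.5, 0.3, -0.9]
gripper_width: -0.3
grasp_force: 0.0
```

```bash
python3 rec.py
```

```text
2.5167 [ 0.957  0.089 -0.672  0.58  -1.837  0.02 ]
```

>>> play_rows:
  series:
    - [0,0,-10,0,0,1]
    - [0,0,-10,0,0,1]
    - [0,0,-10,0,0,1]
    - [0,0,-10,0,0,1]

```text
clock: 2.85
position: [349.3, 13.9, 345.5]
ee_rot: [0.839, -0.001, 0.225, 0.496]
contact_force: [0.3, 0.2, 1.7]
gripper_width: -0.3
grasp_force: 0.0
```

```bash
python3 rec.py
python3 - <<'E'
from h import *
from scipy.optimize import least_squares
L=load("j")+[(np.array([1.40155679,3.85486386e-01,6.75356938e-03,-4.25679303e-04,-1.19400482,-2.58632095e-01]),np.array([259.10389505,568.23887975,255.32475726]),np.array([9.77185732e-01,-2.12384237e-01,-1.54265006e-04,9.78525613e-04]))]
def fk(q,p):
    h,a1,L2,e3,L3,d,e5,LT,o1,o6=p
    T=R.from_euler("z",q[0]+o1);P=np.array([0,0,h])+T.apply([a1,0,0])
    T=T*R.from_euler("y",q[1]);P=P+T.apply([0,0,L2])
    T=T*R.from_euler("y",-q[2]);P=P+T.apply([0,0,e3])
    T=T*R.from_euler("x",p4s*q[3]);P=P+T.apply([L3,d,0])
    T=T*R.from_euler("y",-q[4]);P=P+T.apply([0,e5,0])
    T=T*R.from_euler("x",p6s*q[5]+o6)
    P=P+T.apply([LT,0,0]); T=T*R.from_euler("y",np.pi/2)
    return P,T
best=None
for p4s in(1,-1):
  for p6s in(1,-1):
    def res(p):
        o=[]
        for q,P,Q in L:
            a,b=fk(q,p);o+=list((a-P)/10)+list((b.inv()*R.from_quat(Q)).as_rotvec()*10)
        return np.r_[o,(p-p0)*1e-4]
    for o6 in(0,1.5,3,-1.5):
      p0=np.array([300,0,400,0,450,-160,0,250,0,o6.real],float)
      r=least_squares(res,p0)
      if best is None or r.cost<best[0]: best=(r.cost,p4s,p6s,r.x,r.fun)
print(best[:3],best[3].round(3),best[4].reshape(-1)[:6*len(L)].reshape(-1,6).round(2))
pickle.dump(best[1:4],open("kin.pkl","wb"))
E
```

```text
2.85 [ 1.106 -0.032 -0.958  0.789 -1.593  0.059]
(np.float64(0.00023966451433968697), -1, -1) [ 1.60607e+02  2.00000e-03  5.64894e+02  1.00000e-03  4.21800e+02
 -1.59898e+02  1.00000e-01  2.72702e+02 -0.00000e+00 -1.57100e+00] [[ 0.  0. -0.  0.  0. -0.]
 [-0. -0.  0.  0.  0.  0.]
 [ 0. -0. -0.  0.  0.  0.]
 [-0. -0.  0. -0.  0. -0.]]
```

```bash
cat >> h.py <<'E'
_k=load("kin")
def fk(q):
    p4,p6,p=_k;h,a1,L2,e3,L3,d,e5,LT,o1,o6=p
    T=R.from_euler("z",q[0]+o1);P=np.array([0,0,h])
    T=T*R.from_euler("y",q[1]);P=P+T.apply([0,0,L2])
    T=T*R.from_euler("y",-q[2])*R.from_euler("x",p4*q[3]);P=P+T.apply([L3,d,0])
    T=T*R.from_euler("y",-q[4])*R.from_euler("x",p6*q[5]+o6)
    return P+T.apply([LT,0,0]),T*R.from_euler("y",np.pi/2)
lo=np.array([-3.14,-1.21,-1.07,-3.16,-2.99,-3.1])+.04;hi=np.array([3.14,2.06,1.41,2.05,-.16,3.1])-.04
from scipy.optimize import least_squares
def ik(P,T,q0):
    f=lambda q:np.r_[(fk(q)[0]-P)/100,(fk(q)[1].inv()*T).as_rotvec()]
    r=least_squares(f,np.clip(q0,lo+.01,hi-.01),bounds=(lo,hi));return r.x,r.cost
O=np.array([651,-54,172.]);YAW=-.30
X=np.array([np.cos(YAW),np.sin(YAW),0]);Y=np.array([-X[1],X[0],0])
def tool(yaw,pitch,roll): # pointing dir yaw, pitch down, roll 0: tool x up
    return R.from_euler("ZY",[yaw,pitch])*R.from_matrix([[0,0,1],[0,-1,0],[1,0,0]])*R.from_euler("z",roll)
def tcp(xs,r,phi,T): # tip centre at stand x, radius, phi deg
    a=np.radians(phi);return O+X*xs+Y*r*np.sin(a)+np.array([0,0,r*np.cos(a)])-25*T.apply([0,0,1])
E
python3 - <<'E'
from h import *
rng=np.random.default_rng(0)
seeds=[load("j")[-1][0]]+[rng.uniform(lo,hi) for _ in range(14)]
for pitch in(0,.2,.35):
  for dy in(-.25,0,.25):
    for roll in(0,1.571,-1.571,3.14):
      T=tool(YAW+dy,pitch,roll);n=0
      sols={}
      for phi in(40,-90):
        P=tcp(8,58,phi,T)
        ok=[q for q,c in(ik(P,T,s) for s in seeds) if c<1e-5]
        u=[]
        for q in ok:
            if not any(np.abs(q-v).max()<.05 for v in u):u.append(q)
        sols[phi]=u
      if sols[40] and sols[-90]: print(pitch,dy,roll,[ [v.round(2).tolist() for v in sols[k]] for k in sols])
E
```

```text
0 0.25 0 [[[-0.43, 0.56, -0.77, -2.76, -1.34, -1.66]], [[-0.65, 0.67, -0.73, -2.53, -1.43, -1.67]]]
0 0.25 1.571 [[[-0.43, 0.56, -0.77, -2.76, -1.34, 3.05]], [[-0.65, 0.67, -0.73, -2.53, -1.43, 3.04]]]
0 0.25 -1.571 [[[-0.43, 0.56, -0.77, -2.76, -1.34, -0.09]], [[-0.65, 0.67, -0.73, -2.53, -1.43, -0.1]]]
0 0.25 3.14 [[[-0.43, 0.56, -0.77, -2.76, -1.34, 1.48]], [[-0.65, 0.67, -0.73, -2.53, -1.43, 1.48]]]
0.2 0.25 0 [[[-0.41, 0.4, -0.7, -2.7, -0.93, -1.77]], [[-0.62, 0.49, -0.68, -2.48, -1.04, -1.82]]]
0.2 0.25 1.571 [[[-0.41, 0.4, -0.7, -2.7, -0.93, 2.94]], [[-0.62, 0.49, -0.68, -2.48, -1.04, 2.89]]]
0.2 0.25 -1.571 [[[-0.41, 0.4, -0.7, -2.7, -0.93, -0.2]], [[-0.62, 0.49, -0.68, -2.48, -1.04, -0.25]]]
0.2 0.25 3.14 [[[-0.41, 0.4, -0.7, -2.7, -0.93, 1.37]], [[-0.62, 0.49, -0.68, -2.48, -1.04, 1.33]]]
0.35 0.25 0 [[[-0.37, 0.3, -0.59, -2.59, -0.6, -1.93]], [[-0.57, 0.38, -0.59, -2.36, -0.73, -2.01]]]
0.35 0.25 1.571 [[[-0.37, 0.3, -0.59, -2.59, -0.6, 2.78]], [[-0.57, 0.38, -0.59, -2.36, -0.73, 2.7]]]
0.35 0.25 -1.571 [[[-0.37, 0.3, -0.59, -2.59, -0.6, -0.36]], [[-0.57, 0.38, -0.59, -2.36, -0.73, -0.44]]]
0.35 0.25 3.14 [[[-0.37, 0.3, -0.59, -2.59, -0.6, 1.21]], [[-0.57, 0.38, -0.59, -2.36, -0.73, 1.13]]]
```

Run:
```python
from h import *
q1=np.array([-.43,.56,-.77,-2.76,-1.34,-.09])
for dy in(.05,.1,.15,.2):
  for pitch in (0,.12):
    T=tool(YAW+dy,pitch,-np.pi/2)
    o=[]
    for xs,phi in((-75,40),(8,40),(8,0),(8,-45),(8,-90),(-75,-90)):
        q,c=ik(tcp(xs,58,phi,T),T,q1);o.append((round(c,6),q.round(2).tolist()))
    print(dy,pitch,*o,sep="\n ")
# path
T=tool(YAW+.15,0,-np.pi/2);Pt=tcp(-75,58,40,T);qt,c=ik(Pt,T,q1);print("pre",Pt.round(0),qt.round(2),c)
q0=load("j")[-1][0]
for k in np.linspace(0,1,9):
    P,Q=fk(q0+k*(qt-q0));w=P-273*Q.apply([0,0,1]);print(P.round(0),"wrist",w.round(0),Q.apply([0,0,1]).round(2),Q.apply([0,1,0]).round(2))
```

```text
0.05
 0
 (np.float64(0.003516), [-0.35, 0.54, -1.03, -2.97, -1.54, -0.0])
 (np.float64(0.0), [-0.29, 0.57, -0.88, -3.1, -1.45, -0.0])
 (np.float64(0.0), [-0.39, 0.53, -0.87, -2.99, -1.39, -0.03])
 (np.float64(0.0), [-0.51, 0.57, -0.86, -2.88, -1.43, -0.04])
 (np.float64(0.0), [-0.55, 0.7, -0.86, -2.84, -1.56, -0.0])
 (np.float64(0.000567), [-0.64, 0.77, -1.03, -2.71, -1.78, 0.09])
0.05
 0.12
 (np.float64(0.000379), [-0.31, 0.42, -1.03, -3.06, -1.32, -0.01])
 (np.float64(0.0), [-0.29, 0.47, -0.85, -3.1, -1.21, -0.01])
 (np.float64(0.0), [-0.39, 0.43, -0.84, -2.99, -1.15, -0.05])
 (np.float64(0.0), [-0.5, 0.46, -0.83, -2.87, -1.18, -0.07])
 (np.float64(0.0), [-0.55, 0.58, -0.85, -2.83, -1.32, -0.04])
 (np.float64(0.000113), [-0.63, 0.6, -1.03, -2.75, -1.5, 0.02])
0.1
 0
 (np.float64(0.000809), [-0.37, 0.55, -1.03, -2.94, -1.57, 0.0])
 (np.float64(0.0), [-0.33, 0.57, -0.86, -3.01, -1.42, -0.02])
 (np.float64(0.0), [-0.43, 0.52, -0.84, -2.91, -1.37, -0.05])
 (np.float64(0.0), [-0.54, 0.56, -0.83, -2.8, -1.41, -0.06])
 (np.float64(0.0), [-0.58, 0.69, -0.83, -2.76, -1.52, -0.02])
 (np.floa
[... 2020 characters left out ...]
14. 346.] wrist [247. 241. 456.] [ 0.38 -0.83 -0.41] [-0.22 -0.51  0.83]
[233. -89. 263.] wrist [298. 141. 395.] [-0.24 -0.84 -0.49] [-0.27 -0.42  0.87]
[ 80. -91. 218.] wrist [285.  44. 337.] [-0.75 -0.5  -0.44] [-0.3  -0.33  0.89]
[-31.   6. 210.] wrist [229. -15. 291.] [-0.95  0.08 -0.3 ] [-0.31 -0.24  0.92]
[-41. 155. 226.] wrist [164. -22. 261.] [-0.75  0.65 -0.13] [-0.29 -0.15  0.95]
[ 67. 280. 249.] wrist [128.  14. 246.] [-0.23  0.97  0.01] [-0.24 -0.07  0.97]
[255. 311. 260.] wrist [145.  62. 239.] [0.4  0.91 0.08] [-0.17 -0.01  0.99]
[449. 214. 250.] wrist [210.  83. 231.] [0.88 0.48 0.07] [-0.08  0.01  1.  ]
[566.   8. 216.] wrist [296.  48. 216.] [ 0.99 -0.15  0.  ] [-0.  0.  1.]
```

```bash
cat > plan.py <<'E'
from h import *
def row(P0,T0,P1,T1,n): # one constant row repeated n times
    return np.r_[(P1-P0)/n,(T1*T0.inv()).as_rotvec()/n/np.radians(6)]
def sim(q,P,T,rows):
    mx=0;zmin=1e9
    for r in rows:
        P=P+r[:3];T=R.from_rotvec(np.array(r[3:])*np.radians(6))*T
        q2,c=ik(P,T,q);mx=max(mx,np.abs(q2-q).max());q=q2
        if c>1e-6: print("ik fail",c,P.round())
        w=P-273*T.apply([0,0,1]);zmin=min(zmin,P[2]+25*T.apply([0,0,1])[2])
    return q,P,T,mx,zmin
E
python3 - <<'E'
from plan import *
from bench import *
s=read_state();q=s["joints"];P=s["position"];T=R.from_quat(s["ee_rot"])
Tt=tool(YAW+.15,.12,-np.pi/2);Pt=tcp(-80,58,40,Tt);qt,_=ik(Pt,Tt,[-.38,.43,-1,-2.9,-1.31,-.04])
W=[fk(np.array(w)) for w in([.9,0,-.3,0,-1.45,0],[.7,0,-.3,-.8,-1.45,0],[.45,0,-.35,-1.6,-1.4,0],[.0,0.1,-.5,-2.3,-1.4,0],[-.3,.3,-.75,-2.8,-1.35,0])]+[(Pt,Tt)]
for Pw,Tw in W:
    d=row(P,T,Pw,Tw,1);n=int(max(np.ceil(np.abs(d[3:]).max()/.95),np.ceil(np.abs(d[:3]).max()/35)))
    for n in range(n,n+12):
        r=row(P,T,Pw,Tw,n);r=np.r_[r[:3].round(0),r[3:].round(2)];o=sim(q,P,T,[r]*n)
        if o[3]<.15: break
    q,P,T,mx,zm=o
    print(n,r.tolist(),"mx",round(mx,3),"P",P.round(),"dir",T.apply([0,0,1]).round(2),"wrist",(P-273*T.apply([0,0,1])).round(),"zmin",round(zm),q.round(2))
print("target",Pt.round(1),(Tt*T.inv()).as_rotvec().round(3),qt.round(2))
E
```

```text
11 [-0.0, 15.0, -1.0, 0.87, 0.14, -0.57] mx 0.081 P [349. 179. 334.] dir [-0.12 -0.13 -0.98] wrist [381. 216. 603.] zmin 310 [ 0.89  0.01 -0.29 -0.   -1.46  0.01]
6 [-23.0, 18.0, -6.0, 0.84, 0.87, -0.68] mx 0.134 P [211. 287. 298.] dir [-0.53  0.49 -0.7 ] wrist [355. 154. 489.] zmin 281 [ 0.7   0.01 -0.3  -0.8  -1.44  0.  ]
7 [3.0, 18.0, 18.0, 0.84, 0.59, -0.73] mx 0.122 P [232. 413. 424.] dir [-0.28  0.96 -0.03] wrist [308. 151. 433.] zmin 301 [ 0.44  0.   -0.34 -1.6  -1.41 -0.01]
8 [31.0, -13.0, 10.0, 0.67, 0.46, -0.9] mx 0.102 P [480. 309. 504.] dir [0.51 0.74 0.44] wrist [341. 108. 384.] zmin 436 [ 0.    0.11 -0.49 -2.3  -1.4   0.  ]
8 [18.0, -31.0, -15.0, 0.47, 0.52, -0.82] mx 0.074 P [624.  61. 384.] dir [0.96 0.04 0.26] wrist [361.  49. 312.] zmin 391 [-0.29  0.29 -0.74 -2.81 -1.33 -0.  ]
5 [-13.0, -10.0, -33.0, 0.37, 0.72, -0.34] mx 0.064 P [559.  11. 219.] dir [ 0.98 -0.15 -0.12] wrist [291.  51. 252.] zmin 216 [-0.38  0.43 -1.01 -2.9  -1.32 -0.03]
target [561.    9.  219.4] [-0.     0.    -0.002] [-0.38  0.43 -1.01 -2.9  -1.32 -0.03]
```

>>> play_rows:
  series:
    - [0,15,-1,0.87,0.14,-0.57]
    - [0,15,-1,0.87,0.14,-0.57]
    - [0,15,-1,0.87,0.14,-0.57]
    - [0,15,-1,0.87,0.14,-0.57]
    - [0,15,-1,0.87,0.14,-0.57]
    - [0,15,-1,0.87,0.14,-0.57]
    - [0,15,-1,0.87,0.14,-0.57]
    - [0,15,-1,0.87,0.14,-0.57]
    - [0,15,-1,0.87,0.14,-0.57]
    - [0,15,-1,0.87,0.14,-0.57]
    - [0,15,-1,0.87,0.14,-0.57]
    - [-23,18,-6,0.84,0.87,-0.68]
    - [-23,18,-6,0.84,0.87,-0.68]
    - [-23,18,-6,0.84,0.87,-0.68]
    - [-23,18,-6,0.84,0.87,-0.68]
    - [-23,18,-6,0.84,0.87,-0.68]
    - [-23,18,-6,0.84,0.87,-0.68]

```text
clock: 4.27
position: [210.6, 287.8, 299.6]
ee_rot: [0.824, -0.45, -0.338, -0.063]
contact_force: [-0.1, -0.7, -1.6]
gripper_width: 0.2
grasp_force: 0.0
```

>>> play_rows:
  series:
    - [3,18,18,0.84,0.59,-0.73]
    - [3,18,18,0.84,0.59,-0.73]
    - [3,18,18,0.84,0.59,-0.73]
    - [3,18,18,0.84,0.59,-0.73]
    - [3,18,18,0.84,0.59,-0.73]
    - [3,18,18,0.84,0.59,-0.73]
    - [3,18,18,0.84,0.59,-0.73]
    - [0,0,0,0,0,0]

```text
clock: 4.93
position: [232.3, 412.9, 425.6]
ee_rot: [-0.551, 0.527, 0.581, 0.284]
contact_force: [-0.0, -1.1, 0.1]
gripper_width: 0.3
grasp_force: 0.0
```

```bash
python3 rec.py
```

```text
4.9333 [ 0.513 -0.016 -0.258 -1.447 -1.379 -0.092]
```

Run:
```python
from plan import *
from bench import *
s=read_state();q=s["joints"];P=s["position"];T=R.from_quat(s["ee_rot"])
Tt=tool(YAW+.15,.12,-np.pi/2);Pt=tcp(-80,58,40,Tt)
W=[fk(np.array(w)) for w in([.0,0.1,-.5,-2.3,-1.4,0],[-.3,.3,-.75,-2.8,-1.35,0])]+[(Pt,Tt)]
for Pw,Tw in W:
    d=row(P,T,Pw,Tw,1);n=int(max(np.ceil(np.linalg.norm(d[3:])/1.1),np.ceil(np.linalg.norm(d[:3])/38),np.ceil(np.abs(d[3:]).max()/.98)))
    for n in range(n,n+12):
        r=row(P,T,Pw,Tw,n);r=np.r_[r[:3].round(0),r[3:].round(2)];o=sim(q,P,T,[r]*n)
        if o[3]<.14: break
    q,P,T,mx,zm=o
    print(n,r.tolist(),"mx",round(mx,3),"P",P.round(),"dir",T.apply([0,0,1]).round(2),"wrist",(P-273*T.apply([0,0,1])).round(),"zmin",round(zm),q.round(2))
print("target",Pt.round(1),(Tt*T.inv()).as_rotvec().round(3))
```

```text
11 [22.0, -10.0, 7.0, 0.6, 0.38, -0.72] mx 0.088 P [474. 303. 503.] dir [0.51 0.74 0.44] wrist [336. 102. 381.] zmin 430 [-0.01  0.1  -0.51 -2.29 -1.42  0.  ]
9 [16.0, -27.0, -14.0, 0.42, 0.46, -0.73] mx 0.067 P [618.  60. 377.] dir [0.96 0.04 0.27] wrist [356.  48. 303.] zmin 383 [-0.3   0.31 -0.77 -2.8  -1.37  0.01]
5 [-11.0, -10.0, -31.0, 0.38, 0.73, -0.34] mx 0.058 P [563.  10. 222.] dir [ 0.98 -0.15 -0.12] wrist [295.  50. 255.] zmin 219 [-0.38  0.42 -1.   -2.91 -1.3  -0.04]
target [561.    9.  219.4] [-0.002 -0.001  0.001]
```

>>> play_rows:
  series:
    - [22,-10,7,0.6,0.38,-0.72]
    - [22,-10,7,0.6,0.38,-0.72]
    - [22,-10,7,0.6,0.38,-0.72]
    - [22,-10,7,0.6,0.38,-0.72]
    - [22,-10,7,0.6,0.38,-0.72]
    - [22,-10,7,0.6,0.38,-0.72]
    - [22,-10,7,0.6,0.38,-0.72]
    - [22,-10,7,0.6,0.38,-0.72]
    - [22,-10,7,0.6,0.38,-0.72]
    - [22,-10,7,0.6,0.38,-0.72]
    - [22,-10,7,0.6,0.38,-0.72]

```text
clock: 5.85
position: [474.7, 302.1, 501.2]
ee_rot: [-0.043, 0.527, 0.659, 0.535]
contact_force: [-0.1, 1.2, -0.0]
gripper_width: 0.3
grasp_force: 0.0
```

>>> play_rows:
  series:
    - [16,-27,-14,0.42,0.46,-0.73]
    - [16,-27,-14,0.42,0.46,-0.73]
    - [16,-27,-14,0.42,0.46,-0.73]
    - [16,-27,-14,0.42,0.46,-0.73]
    - [16,-27,-14,0.42,0.46,-0.73]
    - [16,-27,-14,0.42,0.46,-0.73]
    - [16,-27,-14,0.42,0.46,-0.73]
    - [16,-27,-14,0.42,0.46,-0.73]
    - [16,-27,-14,0.42,0.46,-0.73]
    - [-11,-10,-31,0.38,0.73,-0.34]
    - [-11,-10,-31,0.38,0.73,-0.34]
    - [-11,-10,-31,0.38,0.73,-0.34]
    - [-11,-10,-31,0.38,0.73,-0.34]
    - [-11,-10,-31,0.38,0.73,-0.34]
    - [0,0,0,0,0,0]
    - [0,0,0,0,0,0]

```text
clock: 7.18
position: [563.5, 10.3, 221.3]
ee_rot: [0.565, 0.49, 0.435, 0.502]
contact_force: [0.7, -0.2, -0.6]
gripper_width: 0.2
grasp_force: 0.0
```

```bash
python3 rec.py
python3 - <<'E'
from bench import *
from h import *
s=read_state();T=R.from_quat(s["ee_rot"]);Tt=tool(YAW+.15,.12,-np.pi/2)
print(s["position"],(Tt*T.inv()).as_rotvec().round(3),tcp(-80,58,40,Tt))
d=get_image("wrist");pickle.dump(d,open("w1.pkl","wb"));cv2.imwrite("pics/w1.png",d["image"][:,:,::-1]);print(d["eye"])
h=proj(d,np.array([O,O-28*X]+[O+55*(np.sin(np.radians(p))*Y+[0,0,np.cos(np.radians(p))]) for p in(112,4,76)])).round();print(h.tolist())
E
```

```text
7.1833 [-0.38   0.421 -0.999 -2.897 -1.305 -0.036]
[563.4590248   10.2624287  221.27515907] [ 0.001  0.002 -0.007] [561.04905942   8.96725382 219.42338288]
[458.68452868  99.99114524 235.18857502]
[[253.0, 333.0], [238.0, 353.0], [217.0, 245.0], [347.0, 332.0], [276.0, 243.0]]
```

View pics/w1.png

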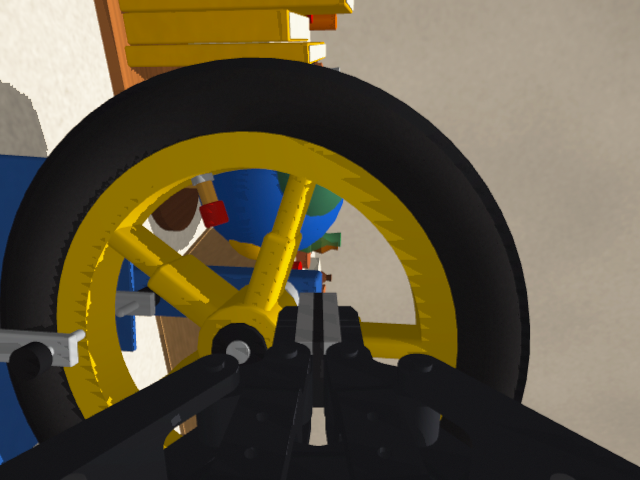

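The wrist view shows the wheel with "up" to the right in the picture. The hub cap is at (238,352), exactly as predicted. The red valve cap is at (214,214), the spoke at about 76° runs through (276,243), and the spoke near the top runs through (390,338). The fingertips at (318,310) are in line with the window between those two spokes.

```bash
cat >> h.py <<'E'
def valve(d,box=None):
    hsv=cv2.cvtColor(d["image"],cv2.COLOR_RGB2HSV)
    m=cv2.inRange(hsv,(0,180,60),(5,255,255))|cv2.inRange(hsv,(174,180,60),(180,255,255))
    n,l,st,c=cv2.connectedComponentsWithStats(m)
    for i in range(1,n):
        if st[i,4]<40: continue
        q=plane(d,c[i]+0.0,O,X)[0];y,z=(q-O)@Y,q[2]-O[2]
        if np.hypot(y,z)<100: print("red",c[i].round(),st[i,4],"r",np.hypot(y,z).round(1),"phi",np.degrees(np.arctan2(y,z)).round(1))
E
python3 - <<'E'
from plan import *
from bench import *
d=load("w1");valve(d)
T=R.from_quat(read_state()["ee_rot"])
q0=read_state()["joints"]
for phi in range(40,-101,-10):
    P=tcp(8,58,phi,T);q,c=ik(P,T,q0);print(phi,P.round(0),round(c,6),q.round(2))
E
```

```text
red [214. 214.] 531 r 72.5 phi 108.1
red [297. 265.] 68 r 48.7 phi 58.1
40 [645. -17. 219.] 0.0 [-0.37  0.47 -0.8  -2.9  -1.16 -0.07]
30 [643. -25. 225.] 0.0 [-0.39  0.45 -0.79 -2.87 -1.14 -0.09]
20 [640. -34. 229.] 0.0 [-0.41  0.43 -0.79 -2.85 -1.12 -0.1 ]
10 [637. -43. 232.] 0.0 [-0.44  0.42 -0.78 -2.82 -1.1  -0.11]
0 [634. -53. 233.] 0.0 [-0.46  0.42 -0.77 -2.79 -1.1  -0.13]
-10 [631. -62. 232.] 0.0 [-0.49  0.42 -0.77 -2.76 -1.09 -0.14]
-20 [628. -72. 229.] 0.0 [-0.51  0.42 -0.76 -2.73 -1.1  -0.15]
-30 [625. -81. 225.] 0.0 [-0.53  0.43 -0.76 -2.71 -1.11 -0.15]
-40 [623. -88. 219.] 0.0 [-0.55  0.45 -0.76 -2.69 -1.12 -0.16]
-50 [621. -95. 212.] 0.0 [-0.57  0.47 -0.76 -2.67 -1.15 -0.15]
-60 [ 619. -101.  204.] 0.0 [-0.58  0.49 -0.76 -2.66 -1.17 -0.14]
-70 [ 618. -105.  195.] 0.0 [-0.6   0.52 -0.77 -2.66 -1.2  -0.13]
-80 [ 617. -107.  185.] 0.0 [-0.6   0.55 -0.77 -2.66 -1.23 -0.12]
-90 [ 617. -108.  175.] 0.0 [-0.61  0.58 -0.78 -2.66 -1.26 -0.1 ]
-100 [ 617. -107.  165.] 0.0 [-0.6   0.61 -0.78 -2.66 -1.29 -0.08]
```

>>> play_rows:
  series:
    - [8,-2.6,-0.2,0,0,0]
    - [8,-2.6,-0.2,0,0,0]
    - [8,-2.6,-0.2,0,0,0]
    - [8,-2.6,-0.2,0,0,0]
    - [8,-2.6,-0.2,0,0,0]
    - [8,-2.6,-0.2,0,0,0]
    - [8,-2.6,-0.2,0,0,0]
    - [8,-2.6,-0.2,0,0,0]
    - [8,-2.6,-0.2,0,0,0]
    - [8,-2.6,-0.2,0,0,0]
    - [0,0,0,0,0,0]

```text
clock: 8.15
position: [645.0, -17.2, 219.8]
ee_rot: [0.566, 0.488, 0.434, 0.503]
contact_force: [0.5, 0.5, 0.1]
gripper_width: 0.3
grasp_force: 0.0
```

Run:
```python
from bench import *
from h import *
d=get_image("wrist");pickle.dump(d,open("w2.pkl","wb"));cv2.imwrite("pics/w2.png",d["image"][:,:,::-1]);valve(d)
print(read_state()["contact_force"])
```

```text
red [131. 227.] 1478 r 72.7 phi 108.2
red [289. 281.] 494 r 62.9 phi 55.4
[-0.1669247   0.39497868  0.11415672]
```

View pics/w2.png

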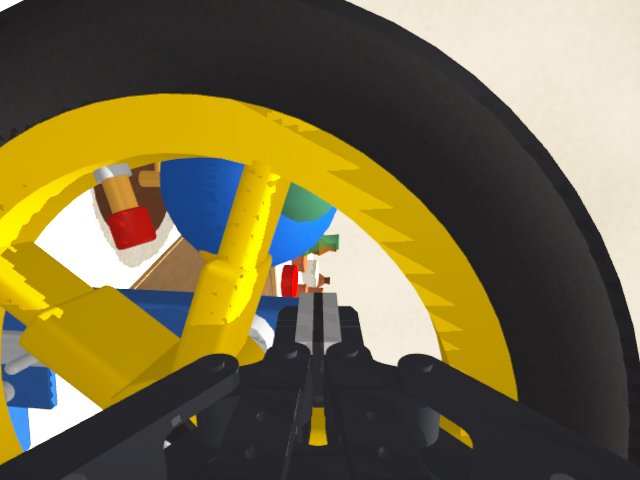

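>>> play_rows:
  series:
    - [-1,-4,3,0,0,0]
    - [-1,-4,3,0,0,0]
    - [-0.7,-2.2,1.1,0,0,0]
    - [-0.7,-2.2,1.1,0,0,0]
    - [-0.7,-2.2,1.1,0,0,0]
    - [-0.7,-2.2,1.1,0,0,0]
    - [-0.7,-2.3,0.7,0,0,0]
    - [-0.7,-2.3,0.7,0,0,0]
    - [-0.7,-2.3,0.7,0,0,0]
    - [-0.7,-2.3,0.7,0,0,0]
    - [-1,-3.2,0.3,0,0,0]
    - [-1,-3.2,0.3,0,0,0]
    - [-1,-3.2,0.3,0,0,0]

```text
clock: 9.28
position: [631.3, -49.7, 231.9]
ee_rot: [0.566, 0.491, 0.434, 0.5]
contact_force: [2.0, 7.2, -1.6]
gripper_width: -0.4
grasp_force: 2.8
```

Run:
```python
from bench import *
from h import *
d=get_image("wrist");valve(d)
s=read_state();T=R.from_quat(s["ee_rot"]);t=s["position"]+25*T.apply([0,0,1])-O
print(s["contact_force"],t@X,np.hypot(t@Y,t[2]),np.degrees(np.arctan2(t@Y,t[2])))
```

```text
red [173. 119.] 1566 r 72.8 phi 86.6
red [293. 271.] 156 r 52.0 phi 22.0
[-0.7759442   3.46303624 -0.45296106] 4.8057856492970465 57.335794627649186 1.4094851354712374
```

>>> play_rows:
  series:
    - [-1,-3.2,-0.3,0,0,0]
    - [-1,-3.2,-0.3,0,0,0]
    - [-1,-3.2,-0.3,0,0,0]
    - [-1,-3.2,-0.9,0,0,0]
    - [-1,-3.2,-0.9,0,0,0]
    - [-1,-3.2,-0.9,0,0,0]
    - [-1,-2.9,-1.4,0,0,0]
    - [-1,-2.9,-1.4,0,0,0]
    - [-1,-2.9,-1.4,0,0,0]
    - [-0.8,-2.5,-2,0,0,0]
    - [-0.8,-2.5,-2,0,0,0]
    - [-0.8,-2.5,-2,0,0,0]
    - [-0.7,-2.2,-2.4,0,0,0]
    - [-0.7,-2.2,-2.4,0,0,0]
    - [-0.7,-2.2,-2.4,0,0,0]

```text
clock: 10.58
position: [619.2, -92.8, 214.2]
ee_rot: [0.564, 0.489, 0.436, 0.503]
contact_force: [0.7, 5.3, 4.0]
gripper_width: -0.0
grasp_force: 2.6
```

```bash
cat > chk.py <<'E'
from bench import *
from h import *
for n in("wrist","top"):
    d=get_image(n);print(n)
    valve(d)
    cv2.imwrite(f"pics/{n}_{read_state()['clock']:.2f}.png",d["image"][:,:,::-1]);pickle.dump(d,open(n+"L.pkl","wb"))
s=read_state();T=R.from_quat(s["ee_rot"]);t=s["position"]+25*T.apply([0,0,1])-O
print(s["clock"],s["position"].round(1),s["contact_force"].round(1),(t@X).round(1),np.hypot(t@Y,t[2]).round(1),np.degrees(np.arctan2(t@Y,t[2])).round(1))
E
python3 chk.py
```

```text
wrist
red [372.  62.] 1813 r 72.6 phi 39.2
red [291. 255.] 470 r 35.7 phi -32.7
top
10.6833 [619.2 -93.4 213.3] [-0.9  4.   3.2] 5.8 57.8 -48.3
```

>>> play_rows:
  series:
    - [-0.6,-1.9,-2.7,0,0,0]
    - [-0.6,-1.9,-2.7,0,0,0]
    - [-0.6,-1.9,-2.7,0,0,0]
    - [-0.4,-1.3,-3,0,0,0]
    - [-0.4,-1.3,-3,0,0,0]
    - [-0.4,-1.3,-3,0,0,0]
    - [-0.2,-0.8,-3.2,0,0,0]
    - [-0.2,-0.8,-3.2,0,0,0]
    - [0,0,0,0,0,0]

```text
clock: 11.43
position: [616.0, -105.9, 188.2]
ee_rot: [0.567, 0.489, 0.434, 0.502]
contact_force: [1.2, 2.0, 5.0]
gripper_width: 0.2
grasp_force: 1.8
```

```bash
python3 chk.py
```

```text
wrist
red [498. 116.] 2105 r 72.4 phi 12.3
red [307. 249.] 144 r 31.7 phi -71.9
top
11.5333 [ 615.9 -105.9  188.3] [0.9 0.7 3. ] 6.4 57.8 -76.7
```

>>> play_rows:
  series:
    - [-0.1,-0.4,-3,0,0,0]
    - [-0.1,-0.4,-3,0,0,0]
    - [0,-0.1,-2.5,0,0,0]
    - [0,0,-2,0,0,0]
    - [0,0,0,0,0,0]

```text
clock: 11.95
position: [615.8, -106.5, 178.6]
ee_rot: [0.566, 0.489, 0.434, 0.503]
contact_force: [1.8, 2.8, 4.9]
gripper_width: -0.2
grasp_force: 2.0
```

```bash
python3 chk.py
```

```text
wrist
red [531. 153.] 2163 r 72.3 phi 2.5
top
12.05 [ 615.8 -106.5  178.6] [2.1 1.1 3.8] 6.4 56.9 -86.3
```

>>> play_rows:
  series:
    - [0,0,-1.3,0,0,0]
    - [0,0,-1.2,0,0,0]
    - [0,0,0,0,0,0]
    - [0,0,3,0,0,0]
    - [0,0,3,0,0,0]
    - [0,0,0,0,0,0]

```text
clock: 12.55
position: [615.1, -106.1, 181.4]
ee_rot: [0.567, 0.49, 0.433, 0.502]
contact_force: [0.5, -1.1, 0.0]
gripper_width: -0.0
grasp_force: 0.0
```

```bash
python3 chk.py
```

```text
wrist
red [521. 162.] 2065 r 72.2 phi 0.3
red [311. 247.] 54 r 30.5 phi -81.6
top
12.65 [ 615.2 -106.1  181.3] [-0.1  0.3  0.6] 5.7 56.9 -83.7
```

>>> play_rows:
  series:
    - [-8,2.5,0,0,0,0]
    - [-8,2.5,0,0,0,0]
    - [-8,2.5,0,0,0,0]
    - [-8,2.5,0,0,0,0]
    - [-8,2.5,0,0,0,0]
    - [-8,2.5,0,0,0,0]
    - [-8,2.5,0,0,0,0]
    - [-8,2.5,0,0,0,0]
    - [-8,2.5,0,0,0,0]
    - [-8,2.5,0,0,0,0]
    - [0,0,0,0,0,0]
    - [0,0,0,0,0,0]

```text
clock: 13.65
position: [535.3, -81.2, 181.7]
ee_rot: [0.566, 0.489, 0.434, 0.502]
contact_force: [-0.3, -0.3, -0.4]
gripper_width: 0.0
grasp_force: 0.0
```

```bash
python3 chk.py; ls pics | grep wrist; cp $(ls -t pics/wrist_* | head -1) pics/fin.png
python3 - <<'E'
from h import *
a=load("top");b=load("topL");print("hub cap px",proj(load("wristL"),O-28*X).round())
def cen(d):
    hsv=cv2.cvtColor(d["image"],cv2.COLOR_RGB2HSV);m=cv2.inRange(hsv,(105,120,40),(125,255,255))[220:255,290:380];y,x=np.nonzero(m);return len(x),x.mean(),y.mean()
print(cen(a),cen(b))
E
```

```text
wrist
red [462. 168.] 710 r 72.1 phi 0.2
top
13.75 [535.9 -81.4 182. ] [ 1.4 -0.3 -0. ] -77.3 56.8 -82.9
wrist_10.63.png
wrist_11.48.png
wrist_12.00.png
wrist_12.60.png
wrist_13.70.png
hub cap px [[318. 165.]]
(1542, np.float64(49.25940337224384), np.float64(11.261997405966278)) (1319, np.float64(46.391205458680815), np.float64(10.322971948445792))
```

View pics/fin.png

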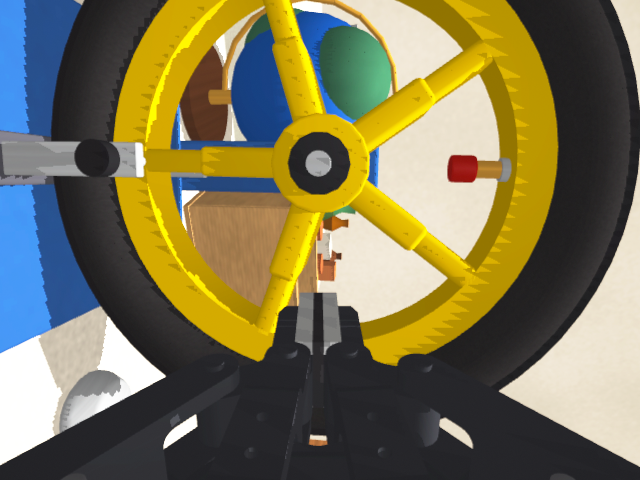

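The valve's red cap is at (462,168), level with the hub at (319,163). In this view that is straight above the axle, about 0.2° off. The 180° spoke lines up with the feeler, the hub cap is where predicted so the stand has not moved, and the gripper is clear.

```bash
python3 -c "from bench import *; print(job_done())"
```

```text
the job is handed in; nothing more can be done
None
```

The job is handed in: one spoke push brought the valve to about 0.2° from straight up by my camera measurement, the wheel was left at rest with the gripper withdrawn, and the stand showed no movement; I did not re-measure the other items on the stall.

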